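Move the click-on spray head from the varnish jar to the rinse jar

TASK

Varnishing is over and the spray head, still clipped on the square varnish jar, has to be rinsed. Squeeze its release button right in and keep it squeezed while you draw the head straight up off the jar, then press the head fully home on the socket of the round rinse jar so that it locks and its button springs back out, and let go. It is a light plastic catch: do not crush the head, yank it or ram it down, keep it upright, and leave the other things where they are.

Things in the scene. Friction and masses are not known exactly. Their poses are not given: they have to be found in the camera images.
- spray_head: Click-on pump-spray head, about 0.13 kg. Origin: middle of the round shoulder (38 mm) that lands on a socket's mouth; z up. Above it a square collar 34 x 34 mm, 4 to 46 mm up, pump cap to 58 mm; nozzle to -x, 36 mm up, 45 mm long from the axis. Release button on the +y face; the -y face is for the opposite finger. Stands 25 N of pull, push or side load on a socket, and a 30 N grip.
- button_face (a point): Middle of the release button's outer face, a pad 15 mm wide and 18 mm tall, 28 mm above the head's shoulder; y points outwards, z up. Out, it is 22 mm from the head's axis, 5 mm proud of the collar: 39 mm across button and collar, 34 mm with the button squeezed flush.
- head_button (a joint): Button travel in m: 0 out, 0.005 flush with the collar (teeth clear of the lip), 0.0055 stop. Sprung: 2.5 N to start, 5.5 N to hold flush, some newtons more while the teeth are pulled on. Hold it in until the teeth are out of the socket. Let go, it springs out; if the teeth then lie in a socket's groove the head is locked.
- catch (a point): Upper outer edge of the tooth under the button, one of two teeth on opposite sides (+y, -y) of the spigot that the button draws in together; 7 mm below the shoulder, 13.5 mm from the axis when out, inside the spigot when the button is flush. They hook under a socket's 6 mm lip. Their undersides slope: with the button free they also snap in when the head is pressed down with some 12 N.
- spigot_tip (a point): Middle of the lower end of the spigot that goes into a socket: 33 mm below the shoulder, 18 mm across with a rounded end (9 mm radius).
- varnish_jar: Square amber jar 66 mm wide, fixed to the table by a 92 mm round suction foot, black socket 44 mm across on top. Origin: middle of the foot on the table, z up. Socket mouth 100 mm above it. The spray head starts locked on it, at any turn. A valve spring in the bore pushes the head up with 3 N when 6 mm from home, 7 N at home, so a locked head stands up to 1 mm proud of the mouth.
- rinse_jar: Round white jar 66 mm across on the same foot, fixed, with the same socket and valve spring. Origin: middle of the foot on the table, z up. The mouth (bore 20 mm, groove all round, so any turn will do) is nominally 118 mm above it, but the socket is screwed on by hand and stands up to 7 mm higher or lower, which this pose does not tell: feel for the shoulder landing on the mouth.
- ink_5: Bystander: round brown ink bottle with a white cap, 43 mm wide, 60 mm tall. Origin at the middle of its underside.
- paint_tube_2: Bystander: paint tube lying flat, 36 x 115 x 21 mm. Origin at the middle of its underside.
- eraser: Bystander: eraser in a sleeve, 23 x 60 x 13 mm. Origin at the middle of its underside.
There are look-alikes about, which are no part of the job. Leave any blue or purple look-alike of the rinse_jar alone.

How it is judged:
On the way, in this order (a step that is already met when the one before it is completed fails the run):
1. the release button is squeezed right in while the head is still on the varnish jar (value of joint head_button above 0.004 m and z of spray_head in the frame of varnish_jar below 0.106 m), for 0.1 s.
2. the head is drawn clear of the varnish jar (z of spray_head in the frame of varnish_jar above 0.14 m), for 0.1 s.
At the end, for the whole second after the job is handed in: The head is locked on the rinse jar: upright (5 degrees), on the jar's axis (3 mm), its shoulder on the socket's mouth (109 to 129 mm above the table, as the socket stands) and held there against the valve spring (over 6 N between head and jar), button out (under 1.5 mm in), at rest and let go (horizontal distance between spray_head and rinse_jar below 0.003 m and z of spray_head in the frame of rinse_jar between 0.109 and 0.129 m and angle between spray_head's own z axis and vertical below 0.08 rad and value of joint head_button below 0.0015 m and linear speed of spray_head below 0.02 m/s and contact force between spray_head and rinse_jar above 6 N); the robot touches nothing.
It fails at once if the head is yanked or forced sideways on the varnish jar (over 25 N between them) (contact force between spray_head and varnish_jar above 25 N).
It fails at once if the head is rammed on the rinse jar (over 25 N between them) (contact force between spray_head and rinse_jar above 25 N).
It fails at once if the head is crushed (over 60 N from both fingers together) (contact force between the fingers and spray_head above 60 N).
It fails at once if the head is tipped by more than about 30 degrees (angle between spray_head's own z axis and vertical above 0.5 rad).
It fails at once if the ink bottle, paint tube or eraser is pushed over 15 mm (distance of any of ink_5, paint_tube_2, eraser from where it was at the start of the episode above 0.015 m).
It also fails if it takes over 48 s, if anything falls off the work surface, if the arm or the gripper's body presses on something with over 40 N, if the wrist force passes 120 N, or if a joint passes its speed limit or range.

ROBOT

A 6-joint arm with a two-finger parallel gripper is mounted at the origin on a cart in front of the work surface, level with it; the furniture and walls round the work are solid. World frame = base frame: x ahead of the robot, y to its left, z up, the work surface at z = 0. Lengths are in m, angles in rad, forces in N, time in s.
With the tool pointing down it reaches from about 0.25 to 0.725 m from the base axis. Payload 4 kg.
Tool frame: the origin (TCP) lies at the very end of the fingers, on their centre line; the grasp point (between the pads) lies 19 mm behind it; y points along the fingers, z is the direction in which the jaws open and shut, and the axes are right-handed (so a half turn about y gives the same grasp; the last joint's range is limited). The gripper opens to 85 mm and grips with 20 to 120 N. Pads are 22 mm wide; open, the fingers measure 114 mm over their backs; the gripper's body (76 mm by 85 mm) begins 54 mm behind the grasp point. The pads swing forward as they close: fully open they stand 13 mm farther back than shut.
Start: joints at [-1.345, 0.241, 0.005, 1.335, 0, 1.571], TCP at [0.112, -0.487, 0.231] pointing down, gripper open.
Joint ranges: [-2.72, 2.72], [-1.05, 1.87], [-1.09, 1.28], [-1.99, 2.15], [-1.42, 1.44], [-3.14, 3.14]. Speed limits (rad/s): [2.79, 2.79, 3.14, 3.14, 3.14, 3.14].

INTERFACE

Orientations are given as a rotation vector (axis times angle).
In Python, from workcell import ctrl gives the robot as it stands. The module is installed in compiled form; this text tells all that it offers.
- The arm moves only by the tool drive_tool, never from a script. Its argument "targets" is text: rows parted by semicolons, each of 7 numbers parted by spaces: the shift along the tool's x, y, z in units of 60 mm (1.0 is 60 mm), then the turn, a rotation vector about the tool's x, y, z in units of 5 degrees (1.0 is 5 degrees), then the finger opening in mm, from 0 to 85.4. A call has 1 to 10 rows; each row shifts and turns the commanded pose from where the row before left it, along the tool's axes as they then stand; what a row does not reach is not made up. A row lasts 1/8 s, in which the tool goes at most 62.5 mm and 10.7 degrees, less where a joint would pass 70% of its speed; a pose out of reach is approached as far as the arm can. A call is refused whole if a number of a shift passes 1 or a number of a turn 1, either way. A call with a gripper value outside its range is refused whole. The fingers move at their own pace and stop on an object; "force" is the grip in N (left out, the last holds). Time passes only in rows, so rows that do not move let the fingers close. It gives the time, the measured TCP pose, the force and the opening at its end, in the units of the state.
- ctrl.get_state(): the state, without advancing time (a new reading comes with each control period).
- ctrl.snapshot(name): name is "side" or "top"; returns a dict with "image" (480x640x3 uint8, blue, green, red), "fx", "fy", "cx", "cy" (pixels), "dist" ([k1, k2, p1, p2, k3] as OpenCV has them; the pictures are not rectified), "extrinsics" (4x4, takes a point from camera to world coordinates). Camera axes: x right, y down, z forward; pixel columns grow to the right and rows downward; lengths in m; the calibration is good to about 2 mm. A picture is of the moment at which its call begins. There is no depth.
- ctrl.sign_off(): hands the job in, once; it reports no verdict.
Trained networks look in the newest picture that a camera, given by its name, has taken for a name from the list of things; names that differ only in an ending like _2 or _b are one class to them, and where a whole thing is asked for, a point or a joint stands for the part that bears it (a point fixed in the world has none). Each returns a list of dicts, best first, with "conf" (0 to 1); they miss things now and then, are a little off and sometimes report something else, mostly with a low value. They report only what shows in the picture. A call takes as long as a camera call. They do not tell look-alikes from the thing itself.
- ctrl.outline_of(camera, target): "region" (480x640 bool, what is visible of it) and "bbox" ([left, top, right, bottom] in pixels, round what is visible of it).
The state is a dict: "clock": time; "qpos": joint angles; "dq": joint speeds; "joint_efforts": joint torques, N m; "position": TCP position; "eef_rot": TCP orientation; "force": force on the tool from outside, world axes, zero at the start; "moment": the same for the moment, N m; "opening": finger opening in m.
Only numpy, scipy, OpenCV 4.12 (cv2) and the standard library are available. Lean on these libraries where they do the work, as an engineer would, in place of code of your own. Each camera call takes 0.05 s, during which the arm holds its last target.

## Working session

There is one attempt and no reset: what is moved stays moved. The work goes in short steps, Python scripts to look and compute and a tool call to move; the robot and the scene stay as the last step left them, time stands still between calls to the robot, and variables do not carry over. Pictures are saved under pics/ and viewed, and the job is handed in when it is done.

Besides the shell and the picture viewer there is one more tool, called after "Call:" as name(argument=value, ...) on one line, values as JSON. drive_tool: Moves the arm, as the interface text tells. Its arguments: {"type":"object","properties":{"targets":{"type":"string"},"force":{"type":"number"}},"required":["targets"]}

```bash
mkdir -p pics
cat > h.py <<'E'
import numpy as np, cv2
from workcell import ctrl
def snap(c,name=None):
    s=ctrl.snapshot(c)
    if name: cv2.imwrite('pics/'+name+'.png',s['image'])
    return s
def K(s): return np.array([[s['fx'],0,s['cx']],[0,s['fy'],s['cy']],[0,0,1.]])
def ray(s,u,v):
    p=cv2.undistortPoints(np.array([[[u,v]]],float),K(s),np.array(s['dist'],float))[0,0]
    E=np.array(s['extrinsics']); d=E[:3,:3]@np.array([p[0],p[1],1]); return E[:3,3],d
def atz(s,u,v,z):
    o,d=ray(s,u,v); return o+d*(z-o[2])/d[2]
def proj(s,P):
    E=np.linalg.inv(np.array(s['extrinsics']))
    r,_=cv2.Rodrigues(E[:3,:3]); 
    return cv2.projectPoints(np.array(P,float).reshape(-1,3),r,E[:3,3],K(s),np.array(s['dist'],float))[0][:,0]
E
python3 - <<'E'
from h import *
print(ctrl.get_state())
for c in ('side','top'):
    s=snap(c,c+'0'); print(c,s['fx'],s['fy'],s['cx'],s['cy'],s['dist'],np.round(s['extrinsics'],3).tolist())
    for t in ('spray_head','varnish_jar','rinse_jar','button_face','ink_5','paint_tube_2','eraser'):
        try: print(t,[(round(float(d['conf']),2),np.round(d['bbox']).tolist()) for d in ctrl.outline_of(c,t)])
        except Exception as e: print(t,e)
E
```

```text
{'clock': 0.0, 'qpos': array([-1.34498792e+00,  2.41424905e-01,  3.72017003e-03,  1.33514868e+00,
        1.37675465e-06,  1.57078462e+00]), 'dq': array([ 0.00015237,  0.00099209, -0.00022689, -0.00025969,  0.00063007,
        0.00026498]), 'joint_efforts': array([ 5.63033718e-04, -3.72319543e+01,  2.52408367e+01,  1.69806270e-02,
        1.01362039e-04,  3.87803070e-06]), 'position': array([ 0.11181015, -0.48670843,  0.23040541]), 'eef_rot': array([-0.23859509,  2.10416856, -2.09984421]), 'force': array([ 0.50232158, -0.51053713,  0.00414857]), 'moment': array([-0.00109469,  0.02075317,  0.02020659]), 'opening': 0.08519047685200021}
side 469.552706147228 469.552706147228 324.3748518788362 237.12985270317313 [-0.05528009  0.          0.          0.          0.        ] [[-0.975, -0.077, 0.208, 0.32], [-0.221, 0.392, -0.893, 0.789], [-0.013, -0.917, -0.399, 0.446], [0.0, 0.0, 0.0, 1.0]]
spray_head [(0.96, [323.0, 232.0, 366.0, 275.0])]
varnish_jar [(0.92, [312.0, 270.0, 368.0, 335.0])]
rinse_jar [(0.7, [339.0, 194.0, 382.0, 255.0]), (0.63, [386.0, 222.0, 437.0, 292.0]), (0.56, [419.0,
[... 233 characters left out ...]
596927757 472.44861596927757 318.80732211664485 246.9520942077458 [0.02995389 0.         0.         0.         0.        ] [[-0.028, -0.987, 0.161, 0.372], [-0.999, 0.035, 0.04, -0.022], [-0.045, -0.159, -0.986, 0.931], [0.0, 0.0, 0.0, 1.0]]
spray_head [(0.66, [234.0, 266.0, 266.0, 301.0])]
varnish_jar [(0.82, [240.0, 263.0, 285.0, 311.0]), (0.39, [235.0, 265.0, 266.0, 300.0])]
rinse_jar [(0.85, [327.0, 199.0, 369.0, 252.0]), (0.81, [331.0, 315.0, 374.0, 363.0]), (0.78, [397.0, 330.0, 446.0, 381.0]), (0.6, [391.0, 248.0, 441.0, 296.0])]
button_face []
ink_5 [(0.83, [323.0, 156.0, 352.0, 180.0])]
paint_tube_2 [(0.84, [403.0, 154.0, 456.0, 195.0])]
eraser [(0.61, [315.0, 262.0, 337.0, 292.0])]
```

View pics/side0.png

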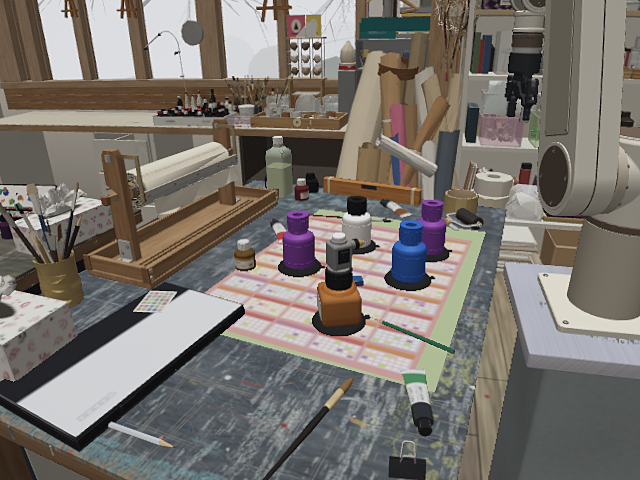

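View pics/top0.png

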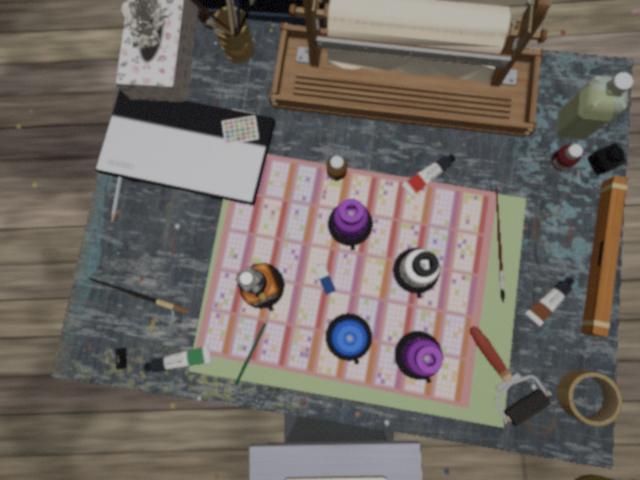

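Run:
```python
import cv2,numpy as np
a=cv2.imread('pics/side0.png')[180:345,220:470]; b=cv2.imread('pics/top0.png')[190:390,220:460]
cv2.imwrite('pics/side0c.png',cv2.resize(a,None,fx=3.2,fy=3.2,interpolation=cv2.INTER_CUBIC))
cv2.imwrite('pics/top0c.png',cv2.resize(b,None,fx=3,fy=3,interpolation=cv2.INTER_CUBIC))
```

```text
(no output)
```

View pics/side0c.png

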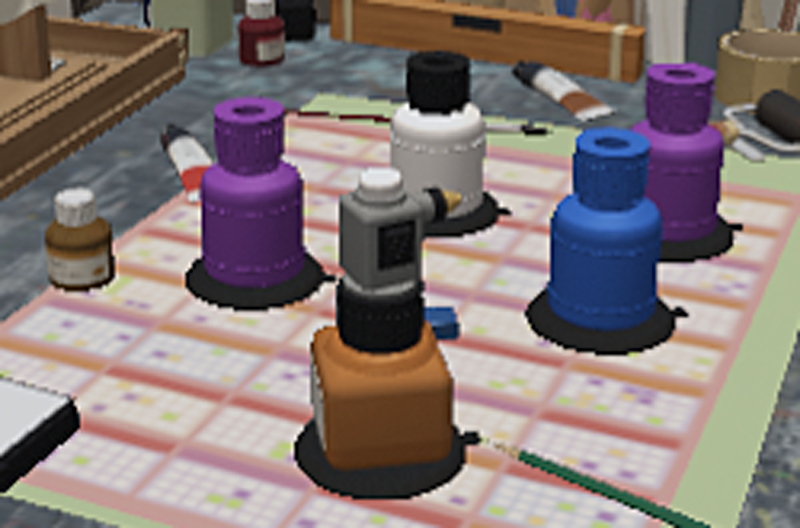

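View pics/top0c.png

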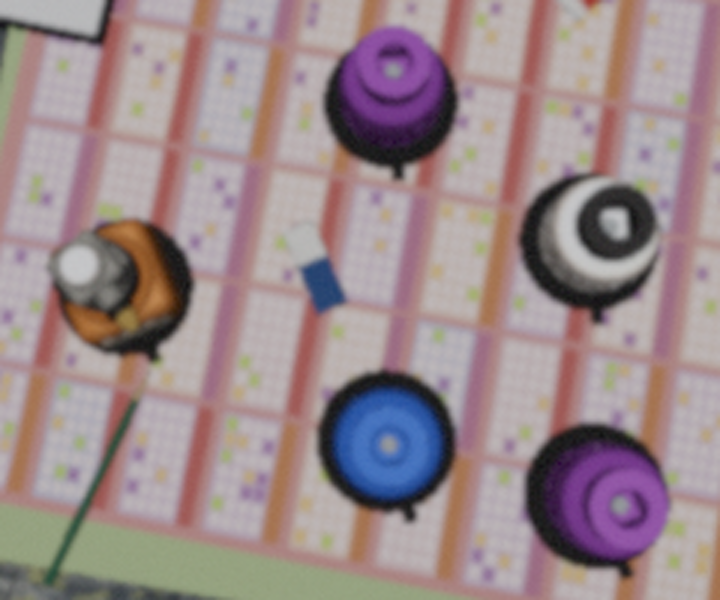

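The rinse-jar candidates in the top view are white (417,268), purple (350,222), purple (420,356) and blue (349,338). The white round one with the black socket, at side (357,225), fits the description. The head sits on the amber jar at side (341,250), top (252,283). In the side view its button faces the camera at (344,256), and the nozzle tip is at (362,242) in side and (263,296) in top.

```bash
cat >> h.py <<'E'
def tri(rs):
    A=np.zeros((3,3));b=np.zeros(3)
    for o,d in rs:
        d=d/np.linalg.norm(d);M=np.eye(3)-np.outer(d,d);A+=M;b+=M@o
    X=np.linalg.solve(A,b); return X,[np.linalg.norm((np.eye(3)-np.outer(d,d)/(d@d))@(X-o)) for o,d in rs]
E
python3 - <<'E'
from h import *
S={c:snap(c) for c in('side','top')}
print('noz tip',tri([ray(S['side'],362,242.5),ray(S['top'],262.7,296)]))
print('cap top',tri([ray(S['side'],339,234.5),ray(S['top'],246,278)]))
for u,v in [(344.5,256.5)]:
    print('button ray z.128',atz(S['side'],u,v,.128))
print('rinse mouth',tri([ray(S['side'],220+437/3.2,180+64/3.2),ray(S['top'],220+615/3,190+223/3)]))
# foot fits: dark foot ellipse in top from outline
from scipy.optimize import least_squares
for n,i in(('varnish_jar',0),('rinse_jar',None)):
  for c in('side','top'):
    for d in ctrl.outline_of(c,n):
        m=d['region'].astype(np.uint8); M=cv2.moments(m,True); u,v=M['m10']/M['m00'],M['m01']/M['m00']
        print(n,c,round(d['conf'],2),d['bbox'],np.round((u,v),1),'z0.06:',np.round(atz(S[c],u,v,.06),3))
# top view points for white jar foot: 3 x crop extents
for nm,(cx,cy) in dict(varn=(123,287),white=(589,240)).items():
    print(nm,atz(S['top'],220+cx/3,190+cy/3,.004))
E
```

```text
noz tip (array([0.41916685, 0.10708836, 0.13717692]), [np.float64(0.0018308015837801886), np.float64(0.0018308015837802862)])
cap top (array([0.45012203, 0.13127806, 0.15856466]), [np.float64(2.9528709080056145e-05), np.float64(2.952870908011459e-05)])
button ray z.128 [0.43883197 0.14450841 0.128     ]
rinse mouth (array([ 0.4696236 , -0.17128251,  0.11120618]), [np.float64(0.001101378540453436), np.float64(0.0011013785404534939)])
varnish_jar side 0.91 [312.5, 267.2, 368.2, 334.5] [338.8 305.9] z0.06: [0.441 0.18  0.06 ]
varnish_jar top 0.85 [240.3, 262.7, 287.3, 310.8] [265.5 287.1] z0.06: [0.442 0.114 0.06 ]
rinse_jar side 0.9 [338.1, 195.2, 380.2, 255.3] [358.1 224.4] z0.06: [ 0.464 -0.157  0.06 ]
rinse_jar side 0.84 [419.7, 197.3, 450.3, 262.9] [433.7 230.8] z0.06: [ 0.302 -0.152  0.06 ]
rinse_jar side 0.77 [386.7, 219.2, 433.3, 295.4] [408.7 259.4] z0.06: [ 0.345 -0.004  0.06 ]
rinse_jar side 0.69 [276.5, 210.8, 324.4, 278.7] [298.5 248.1] z0.06: [ 0.559 -0.013  0.06 ]
rinse_jar top 0.94 [393.6, 246.6, 440.3, 296.4] [416.4 270.1] z0.06: [ 0.464 -0.164  0.06 ]
rinse_jar top 0.88 [327.6, 198.7, 371.8, 253.0] [349.6 222.6] z0.06: [ 0.558 -0.046  0.06 ]
rinse_jar top 0.78 [327.1, 312.3, 372.5, 364.7] [348.1 337. ] z0.06: [ 0.347 -0.035  0.06 ]
rinse_jar top 0.69 [395.6, 330.0, 445.5, 381.3] [418.5 355.4] z0.06: [ 0.312 -0.159  0.06 ]
varn [0.44962625 0.13217223 0.004     ]
white [ 0.47056967 -0.17350233  0.004     ]
```

```bash
cat > fit.py <<'E'
from h import *
from scipy.optimize import minimize
from scipy.spatial import ConvexHull
def cyl(r,z0,z1,n=24):
    a=np.linspace(0,2*np.pi,n,endpoint=False); return np.array([[r*np.cos(t),r*np.sin(t),z] for z in(z0,z1) for t in a])
def box(x0,x1,y0,y1,z0,z1): return np.array([[x,y,z] for x in(x0,x1) for y in(y0,y1) for z in(z0,z1)])
HEAD=[cyl(.019,0,.004),box(-.017,.017,-.017,.017,.004,.046),cyl(.011,.046,.058),box(-.045,-.017,-.004,.004,.032,.040),box(-.0075,.0075,.017,.022,.019,.037)]
def pose(P,x,y,z,yaw):
    c,s=np.cos(yaw),np.sin(yaw); R=np.array([[c,-s,0],[s,c,0],[0,0,1]]); return P@R.T+[x,y,z]
def sil(S,parts,p,sc=4):
    m=np.zeros((480*sc,640*sc),np.uint8)
    for P in parts:
        q=proj(S,pose(P,*p)); h=cv2.convexHull(np.round((q+.5)*sc-.5).astype(np.int32)); cv2.fillConvexPoly(m,h,255)
    return cv2.resize(m,(640,480),interpolation=cv2.INTER_AREA)/255.
E
python3 - <<'E'
from fit import *
S={};M={}
for c in('side','top'):
    S[c]=snap(c); M[c]=ctrl.outline_of(c,'spray_head')[0]['region'].astype(float); print(c,M[c].sum())
def cost(p,cs=('side','top')):
    return sum(np.abs(sil(S[c],HEAD,(p[0],p[1],.1005,p[2]))-M[c]).sum()/M[c].sum() for c in cs)
for cs in(('side','top'),('side',),('top',)):
    r=minimize(cost,[.450,.131,.66],args=(cs,),method='Nelder-Mead',options=dict(initial_simplex=[[.45,.131,.66],[.455,.131,.66],[.45,.136,.66],[.45,.131,.8]],maxiter=80))
    print(cs,r.x,np.degrees(r.x[2]),r.fun)
    if len(cs)==2: p=r.x
for c,(u,v,w,h) in dict(side=(310,220,70,65),top=(225,255,65,65)).items():
    im=cv2.resize(S[c]['image'][v:v+h,u:u+w],None,fx=8,fy=8,interpolation=cv2.INTER_CUBIC)
    for P in HEAD:
        q=proj(S[c],pose(P,p[0],p[1],.1005,p[2])); q=(q-[u,v]+.5)*8
        cv2.polylines(im,[cv2.convexHull(q.astype(np.int32))],True,(0,255,0),1)
        if len(P)==8:
            for i in range(8):
                for j in range(i):
                    if bin(i^j).count('1')==1: cv2.line(im,tuple(map(int,q[i])),tuple(map(int,q[j])),(0,0,255),1)
    cv2.imwrite(f'pics/fit_{c}.png',im)
E
```

```text
side 1010.0
top 593.0
('side', 'top') [0.45067341 0.13163196 0.68248359] 39.10342917860039 0.3123506004007801
('side',) [0.45074244 0.13050909 0.49602293] 28.42002018868948 0.11470394098233352
('top',) [0.45027451 0.13165596 0.68165303] 39.05584164561953 0.18037893066164068
```

View pics/fit_side.png

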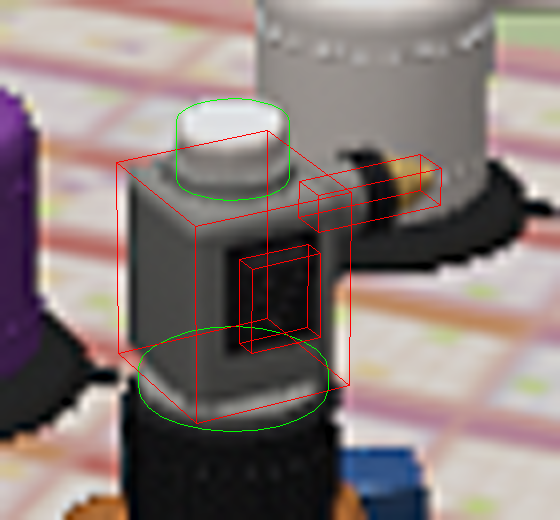

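View pics/fit_top.png

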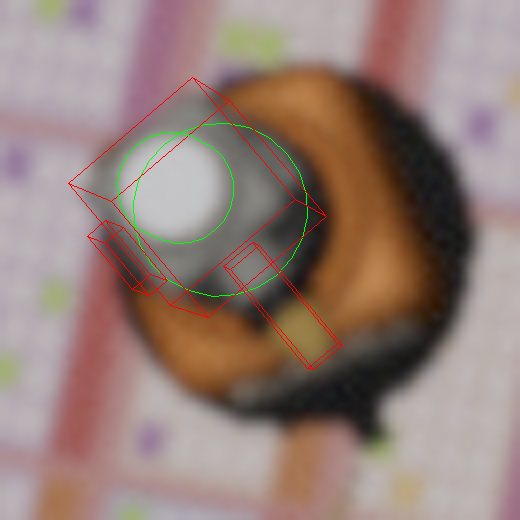

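Run:
```python
from fit import *
S=snap('side'); im=S['image'][225:280,318:373].astype(float)
im=np.clip(im*1.8,0,255).astype(np.uint8)
im=cv2.resize(im,None,fx=10,fy=10,interpolation=cv2.INTER_CUBIC); cv2.imwrite('pics/sc.png',im)
```

```text
(no output)
```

View pics/sc.png

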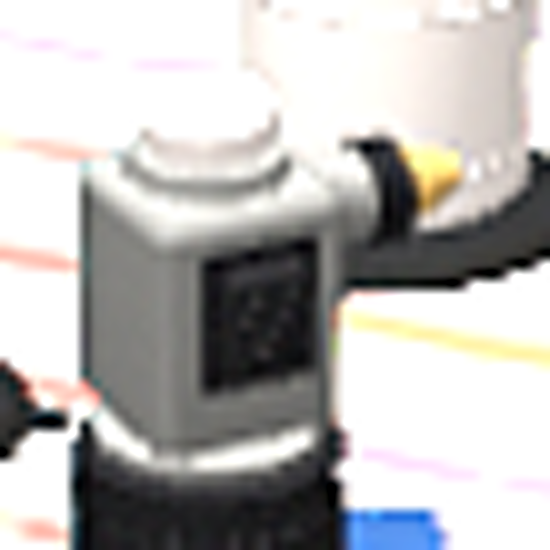

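Run:
```python
from fit import *
S={c:snap(c) for c in('side','top')}
def rb(h,r,z0,z1):
    a=np.linspace(0,np.pi/2,6); pts=[]
    for k in range(4):
        for t in a+k*np.pi/2:
            cx=(h-r)*np.sign(np.cos(k*np.pi/2+np.pi/4)); cy=(h-r)*np.sign(np.sin(k*np.pi/2+np.pi/4))
            pts+= [[cx+r*np.cos(t),cy+r*np.sin(t),z] for z in(z0,z1)]
    return np.array(pts)
parts=[rb(.017,.005,.004,.046),cyl(.011,.046,.058),HEAD[0]]
lines=[np.array([[-.045,0,.036],[-.017,0,.036]]),]
but=np.array([[-.0075,.022,.019],[.0075,.022,.019],[.0075,.022,.037],[-.0075,.022,.037]])
rows=[]
for yaw in(28,33,38):
  row=[]
  for c,(u,v,w) in dict(side=(318,222,50),top=(230,258,45)).items():
    f=390//w
    im=cv2.resize(np.clip(S[c]['image'][v:v+w,u:u+w]*1.4,0,255).astype(np.uint8),None,fx=f,fy=f,interpolation=cv2.INTER_CUBIC)
    p=(.450,.1313,.1005,np.radians(yaw))
    T=lambda P:((proj(S[c],pose(P,*p))-[u,v]+.5)*f).astype(np.int32)
    for P in parts: cv2.polylines(im,[cv2.convexHull(T(P))],True,(0,255,0),1)
    cv2.polylines(im,[T(but)],True,(0,0,255),1); cv2.polylines(im,[T(lines[0])],False,(0,0,255),1)
    row.append(cv2.resize(im,(260,260)))
  rows.append(np.vstack(row))
cv2.imwrite('pics/yaws.png',np.hstack(rows))
```

```text
(no output)
```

View pics/yaws.png

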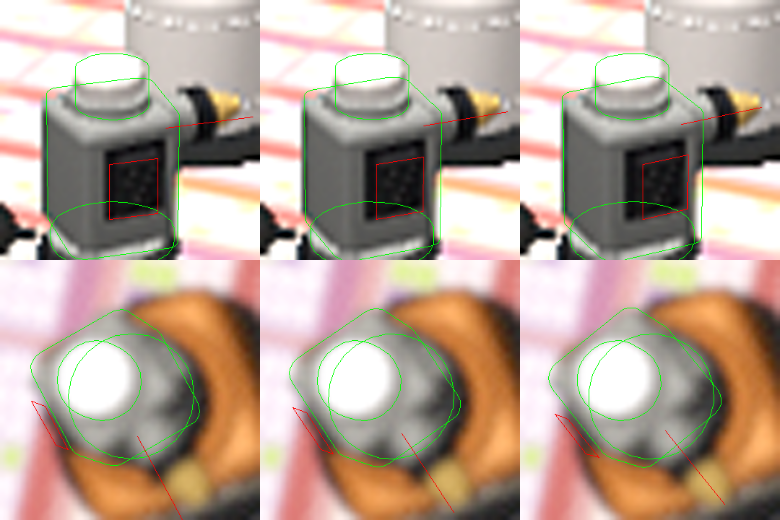

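Run:
```python
from fit import *
def rb(h,r,z0,z1):
    a=np.linspace(0,np.pi/2,6); pts=[]
    for k in range(4):
        cx=(h-r)*np.sign(np.cos(k*np.pi/2+np.pi/4)); cy=(h-r)*np.sign(np.sin(k*np.pi/2+np.pi/4))
        for t in a+k*np.pi/2: pts+= [[cx+r*np.cos(t),cy+r*np.sin(t),z] for z in(z0,z1)]
    return np.array(pts)
noz=cyl(.0055,0,1)
def nz(r,x0,x1): 
    a=np.linspace(0,2*np.pi,16,endpoint=False); return np.array([[x,r*np.cos(t),.036+r*np.sin(t)] for x in(x0,x1) for t in a])
H=[HEAD[0],rb(.017,.005,.004,.046),cyl(.011,.046,.058),nz(.006,-.036,-.017),nz(.003,-.045,-.036),HEAD[4]]
S={};M={}
for c in('side','top'):
    S[c]=snap(c); M[c]=ctrl.outline_of(c,'spray_head')[0]['region'].astype(float)
def cost(p,cs=('side','top')):
    return sum(np.abs(sil(S[c],H,(p[0],p[1],.1005,p[2]))-M[c]).sum()/M[c].sum() for c in cs)
for cs in(('side','top'),('side',),('top',)):
  for y0 in(25,33,41):
    q=np.radians(y0)
    f=lambda w:cost([w[0],w[1],q],cs)
    r=minimize(f,[.451,.131],method='Nelder-Mead',options=dict(initial_simplex=[[.449,.130],[.455,.130],[.449,.136]],maxiter=40))
    print(cs,y0,np.round(r.x,4),round(r.fun,3))
```

```text
('side', 'top') 25 [0.4509 0.131 ] 0.393
('side', 'top') 33 [0.4511 0.1315] 0.252
('side', 'top') 41 [0.4502 0.132 ] 0.193
('side',) 25 [0.4511 0.1311] 0.121
('side',) 33 [0.4512 0.1313] 0.078
('side',) 41 [0.4505 0.1311] 0.079
('top',) 25 [0.4508 0.1306] 0.269
('top',) 33 [0.451  0.1311] 0.173
('top',) 41 [0.4502 0.1318] 0.114
```

Fit: head at about (0.4507, 0.1316), yaw about 39°. Now I'll plan the approach.

```bash
cat > plan.py <<'E'
from h import *
from scipy.spatial.transform import Rotation as Ro
def goal(yaw,flip=False):
    z=np.array([-np.sin(yaw),np.cos(yaw),0])*(-1 if flip else 1); y=np.array([0,0,-1.]); x=np.cross(y,z); return Ro.from_matrix(np.c_[x,y,z])
def delta(target,yaw,flip=False):
    st=ctrl.get_state(); R=Ro.from_rotvec(st['eef_rot']); G=goal(yaw,flip)
    d=R.inv().apply(np.array(target)-st['position'])/.06
    t=(R.inv()*G).as_rotvec(degrees=True)/5
    print('t',st['clock'],'pos',np.round(st['position'],4),'shift(tool,60mm)',np.round(d,3),'turn(5deg)',np.round(t,2),'F',np.round(st['force'],2),'op',round(st['opening']*1000,2))
    return d,t
E
python3 - <<'E'
from plan import *
st=ctrl.get_state(); print(np.round(Ro.from_rotvec(st['eef_rot']).as_matrix(),3),st['qpos'])
for f in(0,1): delta([.4507,.1316,.24],np.radians(39),f)
E
```

```text
[[-0.975  0.     0.224]
 [-0.224 -0.    -0.975]
 [ 0.    -1.     0.   ]] [-1.34500416e+00  2.40589746e-01  4.99741585e-03  1.33518471e+00
 -1.64380431e-06  1.57082606e+00]
t 1.65 pos [ 0.1119 -0.4873  0.2313] shift(tool,60mm) [-7.812 -0.145 -8.79 ] turn(5deg) [-0.   30.79 -0.  ] F [ 0.4  -0.41  0.42] op 85.08
t 1.65 pos [ 0.1119 -0.4873  0.2313] shift(tool,60mm) [-7.812 -0.145 -8.79 ] turn(5deg) [-0.   -5.21  0.  ] F [ 0.4  -0.41  0.42] op 85.08
```

Call:
drive_tool(targets="-0.5 0 -0.56 0 0 0 85; -0.5 -0.05 -0.56 0 -0.5 0 85; -0.5 -0.05 -0.56 0 -0.5 0 85; -0.5 -0.05 -0.56 0 -0.5 0 85; -0.5 0 -0.56 0 -0.5 0 85; -0.5 0 -0.56 0 -0.5 0 85; -0.5 0 -0.56 0 -0.5 0 85; -0.5 0 -0.56 0 -0.5 0 85; -0.5 0 -0.56 0 -0.5 0 85; -0.5 0 -0.56 0 -0.5 0 85", force=20)

```text
clock: 2.9
position: [0.2639, -0.0653, 0.2406]
eef_rot: [-0.596, 1.866, -1.867]
force: [0.1, 0.5, 0.5]
opening: 0.0855
```

Run:
```python
from plan import *
delta([.4507,.1316,.24],np.radians(39),1)
```

```text
t 2.9 pos [ 0.2639 -0.0653  0.2406] shift(tool,60mm) [-4.44   0.015 -0.864] turn(5deg) [-0.01 -0.7  -0.01] F [0.1  0.54 0.48] op 85.46
```

Call:
drive_tool(targets="-0.74 0 -0.15 0 0 0 70; -0.74 0 -0.15 0 0 0 70; -0.74 0 -0.15 0 0 0 70; -0.74 0 -0.15 0 0 0 70; -0.74 0 -0.15 0 0 0 70; -0.74 0 -0.11 0 0 0 70; 0 0 0 0 -0.7 0 70; 0 0 0 0 0 0 70")

```text
clock: 3.9
position: [0.4508, 0.1303, 0.2399]
eef_rot: [-0.648, 1.829, -1.829]
force: [-0.3, -0.6, 0.1]
opening: 0.0699
```

Run:
```python
from plan import *
delta([.4507,.1316,.1105],np.radians(39),1)
snap('side','s1')
```

```text
t 3.9 pos [0.4508 0.1303 0.2399] shift(tool,60mm) [-0.015  2.157 -0.017] turn(5deg) [ 0.   -0.01  0.01] F [-0.31 -0.56  0.12] op 69.86
```

View pics/s1.png

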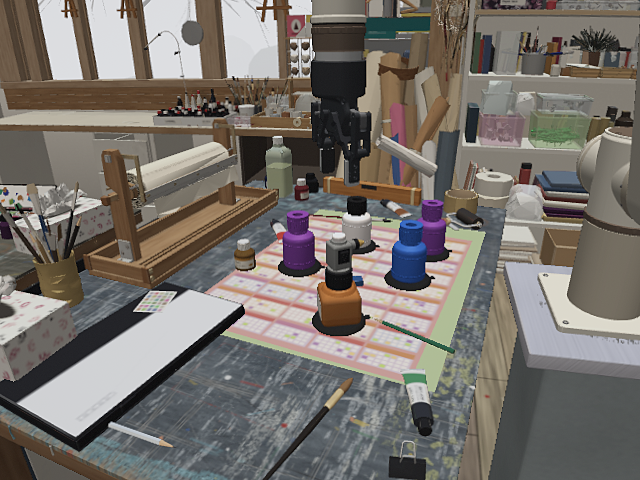

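The fingers hover straight above the head (gap around side (341,175)), so I'll lower them.

Call:
drive_tool(targets="0 0.6 0 0 0 0 70; -0.01 0.6 -0.01 0 0 0 70; 0 0.5 0 0 0 0 62; 0 0.3 0 0 0 0 55; 0 0.18 0 0 0 0 50; 0 0 0 0 0 0 46; 0 0 0 0 0 0 44; 0 0 0 0 0 0 44")

```text
clock: 4.95
position: [0.4509, 0.1309, 0.11]
eef_rot: [-0.646, 1.829, -1.828]
force: [-1.4, 1.7, -0.9]
opening: 0.0438
```

Run:
```python
from plan import *
delta([.4507,.1316,.109],np.radians(39),1)
for c,(u,v) in dict(side=(290,190),top=(200,230)).items():
    s=snap(c); cv2.imwrite(f'pics/{c}2.png',cv2.resize(s['image'][v:v+100,u:u+110],None,fx=6,fy=6,interpolation=cv2.INTER_CUBIC))
```

```text
t 4.95 pos [0.4509 0.1309 0.11  ] shift(tool,60mm) [-0.005  0.017 -0.011] turn(5deg) [ 0.   -0.01 -0.01] F [-1.36  1.72 -0.92] op 43.83
```

View pics/side2.png

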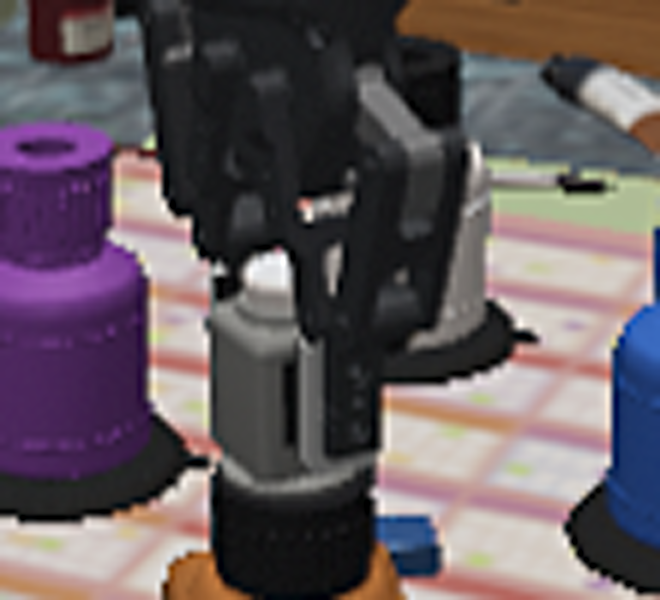

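View pics/top2.png

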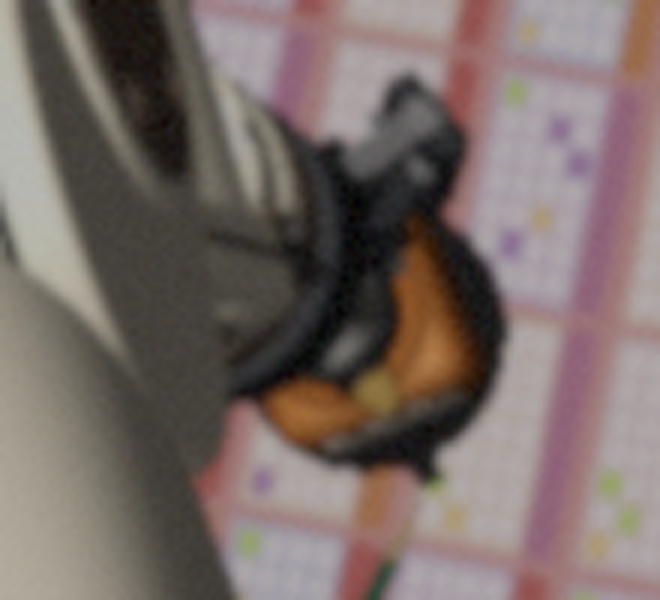

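Call:
drive_tool(targets="0 0 0 0 0 0 42; 0 0 0 0 0 0 42; 0 0 0 0 0 0 42", force=20)

```text
clock: 5.42
position: [0.4512, 0.1312, 0.11]
eef_rot: [-0.645, 1.829, -1.828]
force: [-2.3, 1.9, 4.0]
opening: 0.0422
```

```bash
cat >> plan.py <<'E'
def st(n=5):
    F=[]
    for i in range(1):
        s=ctrl.get_state(); R=Ro.from_rotvec(s['eef_rot']).as_matrix()
    print('t',round(s['clock'],2),'pos',np.round(s['position'],4),'Ftool',np.round(R.T@s['force'],2),'Mtool',np.round(R.T@s['moment'],3),'op',round(s['opening']*1e3,2),'tilt',round(np.degrees(np.arccos(-R[2,1])),2))
E
python3 -c "
from plan import *
st()"
```

```text
t 5.42 pos [0.4512 0.1312 0.11  ] Ftool [ 0.58 -4.05 -2.93] Mtool [-0.73  -0.042 -0.171] op 42.15 tilt 0.07
```

Call:
drive_tool(targets="0 0 -0.02 0 0 0 41; 0 0 0 0 0 0 40; 0 0 0 0 0 0 40; 0 0 0 0 0 0 40")

```text
clock: 5.92
position: [0.4503, 0.1319, 0.1096]
eef_rot: [-0.646, 1.829, -1.828]
force: [-1.2, 2.9, 2.5]
opening: 0.0399
```

```bash
python3 -c "
from plan import *
st()"
```

```text
t 5.92 pos [0.4503 0.1319 0.1096] Ftool [-0.87 -2.52 -3.01] Mtool [-0.762 -0.039 -0.009] op 39.85 tilt 0.03
```

Call:
drive_tool(targets="0 0 0 0 0 0 38; 0 0 0 0 0 0 37; 0 0 0 0 0 0 36; 0 0 0 0 0 0 36; 0 0 0 0 0 0 36")

```text
clock: 6.55
position: [0.4508, 0.1314, 0.1099]
eef_rot: [-0.645, 1.827, -1.83]
force: [0.3, -0.1, 4.7]
opening: 0.0361
```

```bash
python3 -c "
from plan import *
st()"
```

```text
t 6.55 pos [0.4508 0.1314 0.1099] Ftool [-0.18 -4.66  0.24] Mtool [-0.137 -0.033 -0.103] op 36.09 tilt 0.1
```

Call:
drive_tool(targets="0 0 0.01 0 0 0 35; 0 0 0 0 0 0 34.5; 0 0 0 0 0 0 34; 0 0 0 0 0 0 34", force=22)

```text
clock: 7.05
position: [0.4511, 0.131, 0.1099]
eef_rot: [-0.645, 1.828, -1.829]
force: [-1.3, -0.0, 6.8]
opening: 0.0343
```

```bash
python3 -c "
from plan import *
st()"
```

```text
t 7.05 pos [0.4511 0.131  0.1099] Ftool [ 1.04 -6.81 -0.81] Mtool [-0.271 -0.053 -0.029] op 34.31 tilt 0.08
```

Call:
drive_tool(targets="0 0 0 0 0 0 33; 0 0 0 0 0 0 32; 0 0 0 0 0 0 30; 0 0 0 0 0 0 30", force=22)

```text
clock: 7.55
position: [0.4512, 0.1309, 0.1099]
eef_rot: [-0.645, 1.827, -1.83]
force: [-0.3, 0.6, 5.3]
opening: 0.0338
```

```bash
python3 -c "
from plan import *
st()"
```

```text
t 7.55 pos [0.4512 0.1309 0.1099] Ftool [-0.16 -5.33 -0.66] Mtool [-0.137 -0.003 -0.068] op 33.82 tilt 0.1
```

Call:
drive_tool(targets="0 -0.01 0 0 0 0 30; 0 -0.01 0 0 0 0 30; 0 -0.015 0 0 0 0 30; 0 -0.02 0 0 0 0 30")

```text
clock: 8.05
position: [0.4507, 0.1311, 0.1128]
eef_rot: [-0.646, 1.828, -1.829]
force: [1.9, 0.0, 3.2]
opening: 0.0342
```

```bash
python3 -c "
from plan import *
st()"
```

```text
t 8.05 pos [0.4507 0.1311 0.1128] Ftool [-1.48 -3.16  1.14] Mtool [ 0.236 -0.008  0.188] op 34.22 tilt 0.03
```

Call:
drive_tool(targets="0 -0.04 0 0 0 0 30; 0 -0.06 0 0 0 0 30; 0 -0.08 0 0 0 0 30; 0 -0.1 0 0 0 0 30; 0 -0.1 0 0 0 0 30; 0 -0.1 0 0 0 0 30; 0 -0.1 0 0 0 0 30; 0 -0.15 0 0 0 0 30")

```text
clock: 9.05
position: [0.4503, 0.1312, 0.157]
eef_rot: [-0.647, 1.829, -1.829]
force: [-0.1, 0.1, -0.8]
opening: 0.034
```

```bash
python3 -c "
from plan import *
st()
s=snap('side'); cv2.imwrite('pics/side3.png',cv2.resize(s['image'][140:340,240:480],None,fx=3,fy=3,interpolation=cv2.INTER_CUBIC))
"
```

```text
t 9.05 pos [0.4503 0.1312 0.157 ] Ftool [-0.02  0.81 -0.13] Mtool [ 0.077 -0.006  0.022] op 34.04 tilt 0.03
```

View pics/side3.png

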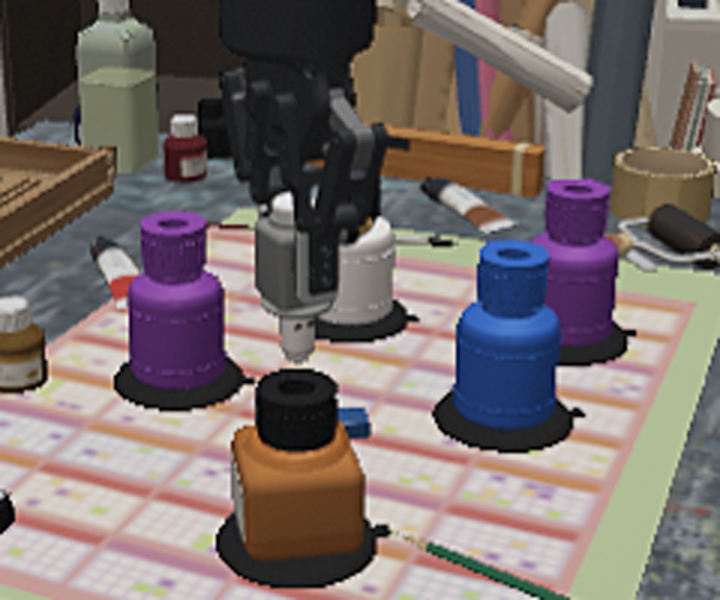

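The head is off: the white spigot shows at side (339,252), and the varnish socket is open at (339,268). Next I'll raise it and move to mid-way to measure the two mouths against each other.

Call:
drive_tool(targets="0 -0.5 0 0 0 0 30; 0 -0.5 0 0 0 0 30; 0 -0.5 0 0 0 0 30; 0 -0.1 0 0 0 0 30; 0.3 0 0.35 0 0 0 30; 0.4 0 0.5 0 0 0 30; 0.5 0 0.6 0 0 0 30; 0.3 0 0.4 0 0 0 30; 0 0 0 0 0 0 30")

```text
clock: 10.22
position: [0.4496, -0.0133, 0.2514]
eef_rot: [-0.645, 1.832, -1.831]
force: [-0.2, 0.1, -1.6]
opening: 0.0338
```

```bash
python3 -c "
from plan import *
st()
a=snap('side','side4');b=snap('top','top4')
def cr(s,u,v,n): cv2.imwrite('pics/'+n+'.png',cv2.resize(s['image'][v:v+60,u:u+80],None,fx=9,fy=9,interpolation=cv2.INTER_CUBIC))
cr(a,300,245,'sv');cr(a,320,180,'sr');cr(b,225,255,'tv');cr(b,380,240,'tr')
"
```

```text
t 10.22 pos [ 0.4496 -0.0133  0.2514] Ftool [ 0.07  1.57 -0.19] Mtool [-0.082  0.031  0.032] op 33.78 tilt 0.11
```

View pics/side4.png

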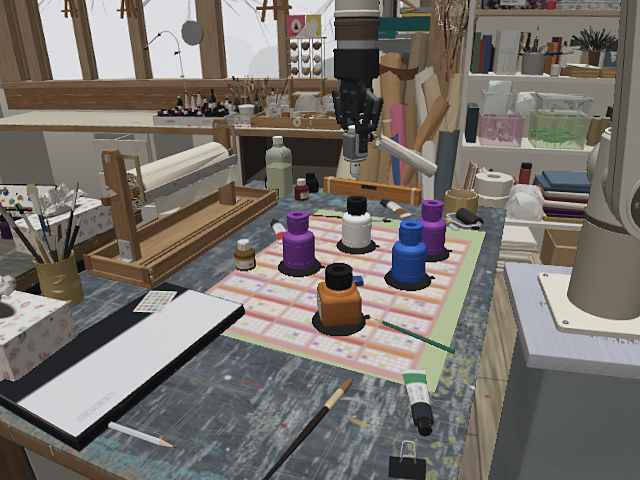

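View pics/top4.png

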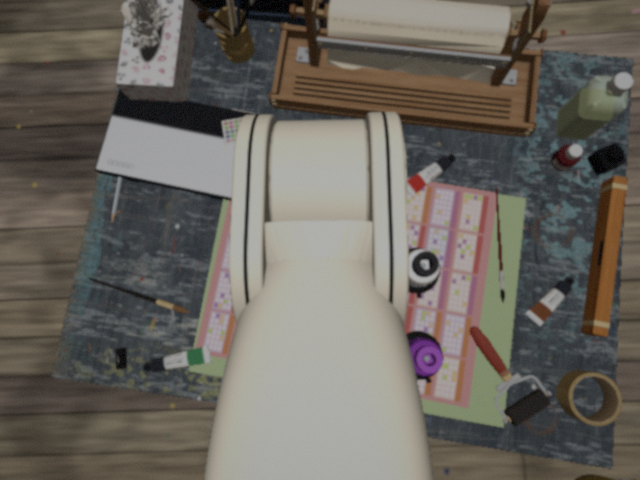

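View crops.

```bash
python3 -c "
import cv2,numpy as np
t=cv2.imread('pics/top0.png')
f=lambda u,v:cv2.resize(t[v:v+60,u:u+60],None,fx=6,fy=6,interpolation=cv2.INTER_CUBIC)
g=[cv2.resize(cv2.imread('pics/'+n+'.png')[:, :540],(360,360)) for n in('sv','sr')]
g=[cv2.resize(cv2.imread('pics/'+n+'.png'),(360,270)) for n in('sv','sr')]
cv2.imwrite('pics/m.png',np.vstack([np.hstack([f(232,256),f(388,240)])[:330],np.hstack(g)]))
"
```

```text
(no output)
```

View pics/m.png

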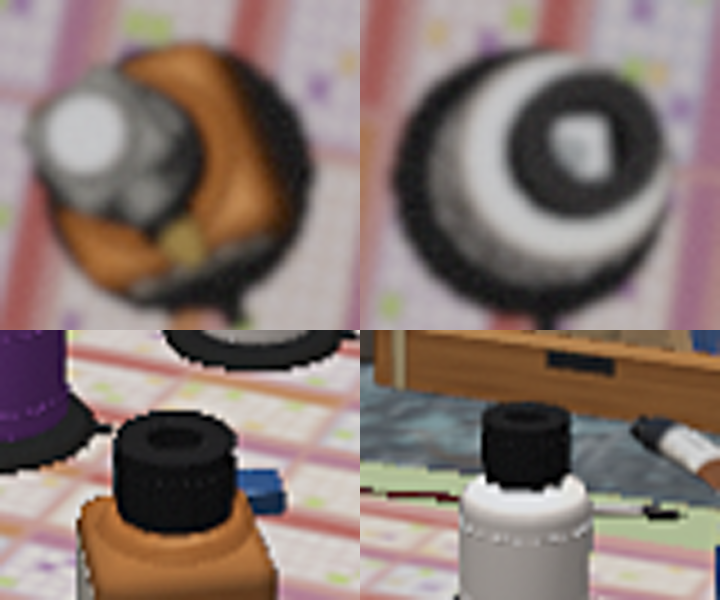

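```bash
cat > sock.py <<'E'
from fit import *
from scipy.optimize import minimize
def darkmask(s,u,v,w,h,seed,th):
    g=s['image'].max(2).astype(float)
    m=np.zeros_like(g,np.uint8); m[v:v+h,u:u+w]=(g[v:v+h,u:u+w]<th)
    n,l=cv2.connectedComponents(m); k=l[seed[1],seed[0]]; return (l==k)
def edges(s,poly):pass
E
python3 - <<'E'
from sock import *
a=snap('side');b=snap('top')
g=a['image'].max(2)
for nm,cx,rows in(('v',339,range(264,292,2)),('r',357,range(194,216,2))):
    for r in rows: print(nm,r,g[r,cx-18:cx+19].tolist())
print('top'); gt=b['image'].max(2)
for r in range(246,282,2): print(r,gt[r,406:446].tolist())
E
```

```text
v 264 [184, 204, 194, 188, 184, 187, 193, 173, 180, 49, 14, 18, 26, 28, 31, 30, 33, 33, 31, 31, 31, 30, 26, 20, 13, 8, 80, 210, 201, 224, 217, 214, 213, 212, 212, 213, 213]
v 266 [35, 32, 34, 67, 197, 188, 19, 28, 30, 33, 35, 34, 30, 35, 27, 26, 28, 30, 30, 31, 33, 36, 37, 36, 35, 34, 32, 27, 18, 76, 204, 218, 211, 210, 209, 210, 210]
v 268 [179, 172, 167, 171, 214, 18, 31, 33, 34, 34, 36, 27, 15, 14, 14, 15, 16, 18, 18, 21, 19, 17, 15, 19, 29, 37, 34, 35, 32, 30, 26, 90, 204, 194, 194, 197, 199]
v 270 [219, 211, 212, 219, 56, 23, 34, 35, 36, 35, 34, 36, 23, 21, 17, 14, 14, 19, 17, 17, 21, 21, 21, 27, 43, 34, 34, 35, 35, 31, 21, 86, 193, 180, 177, 177, 180]
v 272 [206, 201, 203, 213, 40, 9, 24, 31, 36, 36, 38, 36, 36, 38, 36, 40, 36, 38, 38, 37, 39, 37, 37, 37, 36, 37, 36, 35, 27, 9, 85, 210, 217, 205, 201, 196, 190]
v 274 [197, 198, 204, 218, 32, 10, 17, 18, 18, 20, 23, 24, 29, 31, 34, 35, 34, 33, 34, 34, 34, 30, 32, 29, 25, 24, 12, 13, 14, 11, 0, 108, 237, 224, 220, 219, 217]
v 276 [191, 192, 199, 211, 64, 11, 14, 15, 19, 15, 19, 18, 19, 17, 19, 20, 17, 19, 14, 15, 14, 15, 14, 16, 
[... 5859 characters left out ...]
36, 43, 41, 37, 44, 56, 73, 97, 122, 144, 155, 163, 159, 140, 116, 115, 135, 143, 143, 136, 132, 138]
276 [128, 114, 128, 146, 159, 168, 174, 174, 175, 171, 168, 156, 142, 127, 113, 99, 92, 91, 87, 89, 97, 109, 121, 136, 147, 157, 167, 170, 167, 154, 131, 100, 98, 127, 147, 151, 142, 136, 136, 137]
278 [123, 102, 100, 110, 128, 145, 160, 167, 172, 175, 174, 173, 173, 173, 169, 166, 165, 165, 166, 167, 166, 168, 170, 171, 174, 170, 165, 155, 137, 110, 80, 81, 122, 150, 156, 150, 142, 135, 135, 138]
280 [115, 84, 76, 80, 93, 102, 122, 132, 148, 157, 164, 168, 171, 173, 173, 173, 174, 172, 172, 174, 172, 171, 168, 163, 155, 144, 125, 102, 78, 54, 69, 109, 140, 157, 154, 148, 138, 138, 135, 137]
```

Run:
```python
from sock import *
a=snap('side');b=snap('top')
def cov(s,bgl): 
    g=s['image'].max(2).astype(float); return np.clip((bgl-g)/(bgl-22),0,1)
def fitc(s,win,bgl,z,x0,low=.02,fill=True):
    u0,u1,v0,v1=win; C=cov(s,bgl)[v0:v1,u0:u1]
    C=(C).copy(); 
    P=[cyl(.022,-low,0,48)]
    def cost(p): return np.abs(sil(s,P,(p[0],p[1],z,0),8)[v0:v1,u0:u1]-C).sum()
    r=minimize(cost,x0,method='Nelder-Mead',options=dict(initial_simplex=[x0,[x0[0]+.006,x0[1]],[x0[0],x0[1]+.006]],maxiter=60))
    return np.round(r.x,4),round(r.fun,1)
print('varn side',fitc(a,(322,356,263,281),190,.100,[.449,.129],.03))
for z in(.110,.114,.118,.122):
    print('rinse side',z,fitc(a,(342,373,190,209),110,z,[.468,-.175],.03),'top ray',np.round(atz(b,425.0,263.5,z),4))
# side varn check: project tool-derived axis
print(proj(a,[[.4512,.1309,.1],[.4512,.1309,.08]]))
```

```text
varn side (array([0.4507, 0.1335]), np.float64(33.4))
rinse side 0.11 (array([ 0.4728, -0.1823]), np.float64(19.3)) top ray [ 0.4701 -0.1717  0.11  ]
rinse side 0.114 (array([ 0.4708, -0.1706]), np.float64(21.6)) top ray [ 0.4696 -0.171   0.114 ]
rinse side 0.118 (array([ 0.4689, -0.1587]), np.float64(24.3)) top ray [ 0.4692 -0.1703  0.118 ]
rinse side 0.122 (array([ 0.4677, -0.1471]), np.float64(26.7)) top ray [ 0.4687 -0.1695  0.122 ]
[[338.39014405 267.92615939]
 [338.40253996 278.91097106]]
```

Run:
```python
from sock import *
from scipy.optimize import least_squares
b=snap('top'); g=cv2.imread('pics/top0.png').max(2).astype(np.float32)
def foot(c0,z,ang):
    c=np.array(c0)
    for it in range(3):
        pts=[]
        for t in ang:
            rs=np.linspace(.036,.054,37); P=np.c_[c[0]+rs*np.cos(t),c[1]+rs*np.sin(t),np.full(37,z)]
            q=proj(b,P).astype(np.float32); v=cv2.remap(g,q[:,0].reshape(1,-1),q[:,1].reshape(1,-1),cv2.INTER_LINEAR)[0]
            k=np.argmax(np.gradient(v))
            if v[:k].size and v[max(0,k-6):k].min()<70 and 2<k<34:
                lo,hi=v[max(0,k-6)],v[min(36,k+6)]; pts.append(P[k,:2])
        pts=np.array(pts)
        r=least_squares(lambda p:np.hypot(pts[:,0]-p[0],pts[:,1]-p[1])-p[2],[*c,.046],loss='soft_l1',f_scale=.001)
        c=r.x[:2]
    return np.round(r.x,4),len(pts),np.round(np.median(abs(r.fun)),4)
for z in(.0,.006):
    print('varn',foot([.45,.132],z,np.radians(np.arange(0,360,5))))
    print('rinse',foot([.471,-.173],z,np.radians(np.arange(0,360,5))))
    print('blue',foot([.347,-.037],z,np.radians(np.arange(0,360,5))))
```

```text
varn (array([0.4506, 0.1322, 0.0442]), 36, np.float64(0.0003))
rinse (array([ 0.4709, -0.1734,  0.0443]), 57, np.float64(0.0006))
blue (array([ 0.3465, -0.0361,  0.0439]), 72, np.float64(0.0004))
varn (array([0.4501, 0.1315, 0.044 ]), 37, np.float64(0.0004))
rinse (array([ 0.4704, -0.1724,  0.0441]), 56, np.float64(0.0005))
blue (array([ 0.3467, -0.0359,  0.0435]), 72, np.float64(0.0005))
```

```bash
python3 -c "
from plan import *
delta([.471,-.1732,.185],np.radians(39),1)
"
```

```text
t 10.575 pos [ 0.4502 -0.0108  0.2525] shift(tool,60mm) [1.435 1.124 2.321] turn(5deg) [0.   0.01 0.  ] F [-0.03 -0.35 -1.56] op 34.14
```

Call:
drive_tool(targets="0.29 0 0.47 0 0 0 30; 0.29 0 0.46 0 0 0 30; 0.29 0 0.46 0 0 0 30; 0.28 0 0.46 0 0 0 30; 0.28 0 0.47 0 0 0 30; 0 0.4 0 0 0 0 30; 0 0.4 0 0 0 0 30; 0 0.3 0 0 0 0 30; 0 0 0 0 0 0 30; 0 0 0 0 0 0 30")

```text
clock: 11.82
position: [0.4716, -0.1736, 0.1874]
eef_rot: [-0.646, 1.827, -1.829]
force: [0.8, 0.8, -1.9]
opening: 0.034
```

```bash
python3 -c "
from plan import *
st()
delta([.471,-.1732,.185],np.radians(39),1)
a=snap('side')
cv2.imwrite('pics/side5.png',cv2.resize(a['image'][140:240,300:420],None,fx=6,fy=6,interpolation=cv2.INTER_CUBIC))
b=snap('top')
cv2.imwrite('pics/top5.png',cv2.resize(b['image'][210:310,380:500],None,fx=6,fy=6,interpolation=cv2.INTER_CUBIC))
"
```

```text
t 11.82 pos [ 0.4716 -0.1736  0.1874] Ftool [-1.1   1.87 -0.15] Mtool [ 0.007  0.048 -0.003] op 34.03 tilt 0.06
t 11.825 pos [ 0.4716 -0.1736  0.1874] shift(tool,60mm) [ 0.003  0.039 -0.012] turn(5deg) [-0.01 -0.   -0.01] F [ 0.76  0.81 -1.87] op 34.03
```

View pics/side5.png

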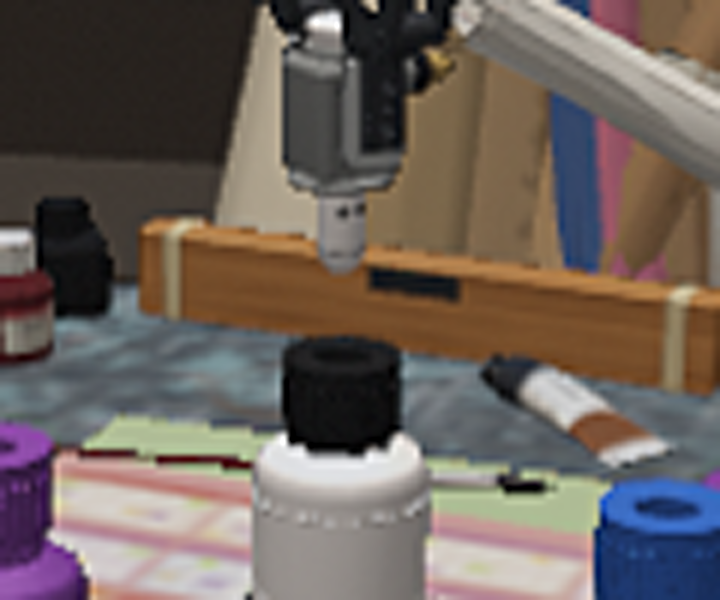

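View pics/top5.png

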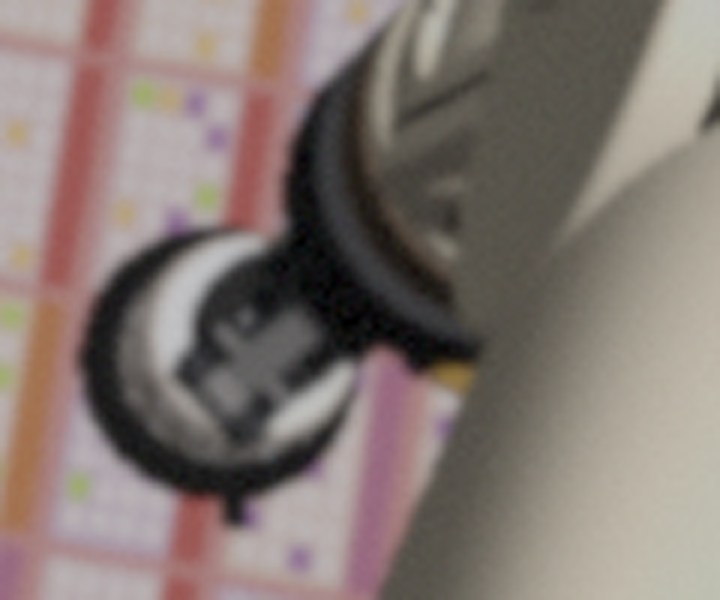

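Spigot (side 356.9,185) and socket (357,197) line up laterally. I'll descend slowly and feel for the entry.

Call:
drive_tool(targets="0 0.2 -0.01 0 0 0 30; 0 0.15 0 0 0 0 30; 0 0.05 0 0 0 0 30; 0 0.03 0 0 0 0 30; 0 0.03 0 0 0 0 30; 0 0.02 0 0 0 0 30", force=24)

```text
clock: 12.68
position: [0.4707, -0.1735, 0.1579]
eef_rot: [-0.646, 1.828, -1.829]
force: [-0.2, 0.1, -1.3]
opening: 0.0341
```

```bash
python3 -c "
from plan import *
st()
a=snap('side')
cv2.imwrite('pics/side6.png',cv2.resize(a['image'][140:240,300:420],None,fx=6,fy=6,interpolation=cv2.INTER_CUBIC))
"
```

```text
t 12.68 pos [ 0.4707 -0.1735  0.1579] Ftool [ 0.14  1.3  -0.21] Mtool [-0.002  0.032  0.008] op 34.07 tilt 0.02
```

View pics/side6.png

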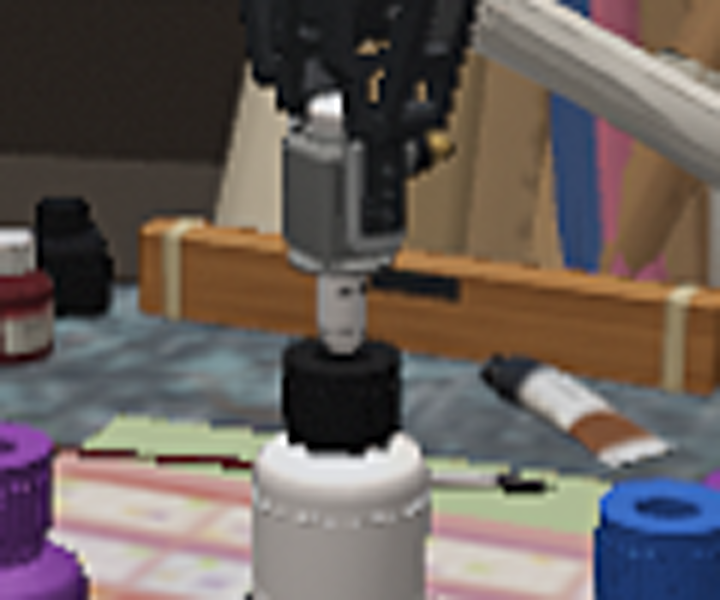

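Call:
drive_tool(targets="0 0.02 0 0 0 0 30; 0 0.02 0 0 0 0 30; 0 0.02 0 0 0 0 30")

```text
clock: 13.1
position: [0.4706, -0.1734, 0.1542]
eef_rot: [-0.646, 1.829, -1.829]
force: [-0.4, 0.5, -1.4]
opening: 0.0338
```

```bash
python3 -c "
from plan import *
st()"
```

```text
t 13.1 pos [ 0.4706 -0.1734  0.1542] Ftool [ 0.01  1.35 -0.62] Mtool [-0.027 -0.012  0.044] op 33.79 tilt 0.0
```

Call:
drive_tool(targets="0 0.02 0 0 0 0 30; 0 0.02 0 0 0 0 30; 0 0.02 0 0 0 0 30; 0 0.02 0 0 0 0 30")

```text
clock: 13.6
position: [0.4706, -0.1734, 0.1493]
eef_rot: [-0.646, 1.829, -1.829]
force: [1.1, 0.3, -1.5]
opening: 0.0336
```

```bash
python3 -c "
from plan import *
st()"
```

```text
t 13.6 pos [ 0.4706 -0.1734  0.1493] Ftool [-1.06  1.48  0.42] Mtool [-0.015 -0.07  -0.018] op 33.65 tilt 0.0
```

Call:
drive_tool(targets="0 0.03 0 0 0 0 30; 0 0.03 0 0 0 0 30; 0 0.03 0 0 0 0 30; 0 0.03 0 0 0 0 30")

```text
clock: 14.1
position: [0.4706, -0.1734, 0.142]
eef_rot: [-0.647, 1.829, -1.829]
force: [-0.1, -0.3, -1.2]
opening: 0.0342
```

```bash
python3 -c "
from plan import *
st()
a=snap('side')
cv2.imwrite('pics/side7.png',cv2.resize(a['image'][140:240,300:420],None,fx=6,fy=6,interpolation=cv2.INTER_CUBIC))
"
```

```text
t 14.1 pos [ 0.4706 -0.1734  0.142 ] Ftool [0.26 1.21 0.16] Mtool [-0.002  0.056  0.049] op 34.21 tilt 0.0
```

View pics/side7.png

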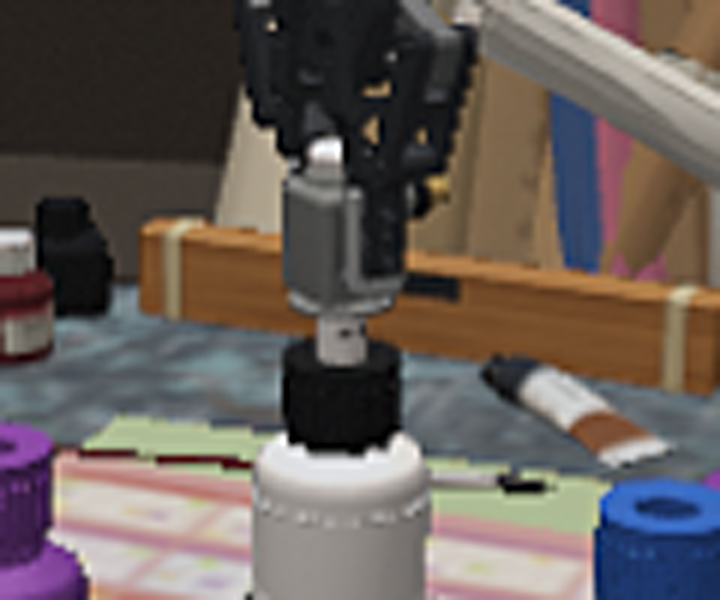

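Call:
drive_tool(targets="0 0.03 0 0 0 0 30; 0 0.03 0 0 0 0 30; 0 0.03 0 0 0 0 30; 0 0.02 0 0 0 0 30; 0 0 0 0 0 0 30")

```text
clock: 14.78
position: [0.4705, -0.1733, 0.1355]
eef_rot: [-0.647, 1.829, -1.829]
force: [0.4, -0.1, -0.9]
opening: 0.0339
```

```bash
python3 -c "
from plan import *
st()"
```

```text
t 14.78 pos [ 0.4705 -0.1733  0.1355] Ftool [-0.28  0.93  0.3 ] Mtool [ 0.045  0.04  -0.007] op 33.86 tilt 0.01
```

Call:
drive_tool(targets="0 0.02 0 0 0 0 30; 0 0.02 0 0 0 0 30; 0 0.02 0 0 0 0 30; 0 0.02 0 0 0 0 30; 0 0 0 0 0 0 30")

```text
clock: 15.4
position: [0.4705, -0.1734, 0.1306]
eef_rot: [-0.647, 1.829, -1.829]
force: [0.2, 0.5, -2.0]
opening: 0.0339
```

```bash
python3 -c "
from plan import *
st()"
```

```text
t 15.4 pos [ 0.4705 -0.1734  0.1306] Ftool [-0.43  1.99 -0.27] Mtool [ 0.001  0.027 -0.01 ] op 33.87 tilt 0.02
```

Call:
drive_tool(targets="0 0.02 0 0 0 0 30; 0 0.02 0 0 0 0 30; 0 0.015 0 0 0 0 30; 0 0 0 0 0 0 30")

```text
clock: 15.9
position: [0.4707, -0.1734, 0.1278]
eef_rot: [-0.646, 1.828, -1.829]
force: [0.2, 0.9, 2.3]
opening: 0.0339
```

```bash
python3 -c "
from plan import *
st()"
```

```text
t 15.9 pos [ 0.4707 -0.1734  0.1278] Ftool [-0.69 -2.25 -0.58] Mtool [-0.176  0.019 -0.085] op 33.88 tilt 0.03
```

Valve spring felt: about 3.6 N, so roughly 5 mm to go.

Call:
drive_tool(targets="0 0.02 0 0 0 0 30; 0 0.02 0 0 0 0 30; 0 0 0 0 0 0 30")

```text
clock: 16.27
position: [0.4708, -0.1734, 0.1253]
eef_rot: [-0.646, 1.828, -1.829]
force: [0.0, -0.1, 4.4]
opening: 0.034
```

```bash
python3 -c "
from plan import *
st()"
```

```text
t 16.27 pos [ 0.4708 -0.1734  0.1253] Ftool [ 0.06 -4.43  0.12] Mtool [-0.25   0.009 -0.066] op 34.05 tilt 0.02
```

Call:
drive_tool(targets="0 0.02 0 0 0 0 30; 0 0.01 0 0 0 0 30; 0 0 0 0 0 0 30")

```text
clock: 16.65
position: [0.4708, -0.1734, 0.1238]
eef_rot: [-0.646, 1.828, -1.829]
force: [-0.8, 0.8, 6.4]
opening: 0.0337
```

```bash
python3 -c "
from plan import *
st()"
```

```text
t 16.65 pos [ 0.4708 -0.1734  0.1238] Ftool [ 0.08 -6.44 -1.13] Mtool [-0.362  0.001 -0.151] op 33.71 tilt 0.04
```

Call:
drive_tool(targets="0 0.007 0 0 0 0 30; 0 0 0 0 0 0 30")

```text
clock: 16.9
position: [0.4708, -0.1735, 0.1238]
eef_rot: [-0.646, 1.828, -1.829]
force: [-1.9, 0.9, 9.8]
opening: 0.0339
```

```bash
python3 -c "
from plan import *
st()"
```

```text
t 16.9 pos [ 0.4708 -0.1735  0.1238] Ftool [ 0.91 -9.83 -1.92] Mtool [-0.559 -0.006 -0.287] op 33.94 tilt 0.06
```

Call:
drive_tool(targets="0 0.007 0 0 0 0 30; 0 0 0 0 0 0 30")

```text
clock: 17.15
position: [0.4708, -0.1735, 0.1237]
eef_rot: [-0.645, 1.828, -1.829]
force: [-3.3, 0.3, 11.2]
opening: 0.0337
```

```bash
python3 -c "
from plan import *
st()"
```

```text
t 17.15 pos [ 0.4708 -0.1735  0.1237] Ftool [  2.31 -11.21  -2.3 ] Mtool [-0.63  -0.036 -0.366] op 33.72 tilt 0.07
```

Landed at TCP z 0.1237 (shoulder about 0.114, as the pictures said), pressing with about 12 N. Now I'll ease the button out while keeping a slight push down.

Call:
drive_tool(targets="0 0.003 0 0 0 0 35; 0 0.003 0 0 0 0 35.5; 0 0.003 0 0 0 0 36; 0 0.003 0 0 0 0 36.5; 0 0.003 0 0 0 0 37", force=20)

```text
clock: 17.77
position: [0.4704, -0.1729, 0.1218]
eef_rot: [-0.646, 1.829, -1.828]
force: [-2.2, 1.8, 5.5]
opening: 0.0372
```

```bash
python3 -c "
from plan import *
st()"
```

```text
t 17.77 pos [ 0.4704 -0.1729  0.1218] Ftool [ 0.55 -5.54 -2.75] Mtool [-0.53  -0.02  -0.003] op 37.18 tilt 0.05
```

Call:
drive_tool(targets="0 0 0 0 0 0 38; 0 0 0 0 0 0 39; 0 0 0 0 0 0 40; 0 0 0 0 0 0 43; 0 0 0 0 0 0 46; 0 0 0 0 0 0 46")

```text
clock: 18.52
position: [0.4708, -0.1737, 0.1215]
eef_rot: [-0.646, 1.828, -1.829]
force: [0.0, -0.3, 0.4]
opening: 0.0457
```

```bash
python3 -c "
from plan import *
st()
a=snap('side')
cv2.imwrite('pics/side8.png',cv2.resize(a['image'][140:240,300:420],None,fx=6,fy=6,interpolation=cv2.INTER_CUBIC))
"
```

```text
t 18.52 pos [ 0.4708 -0.1737  0.1215] Ftool [ 0.21 -0.41  0.26] Mtool [-0.011  0.031  0.008] op 45.75 tilt 0.03
```

View pics/side8.png

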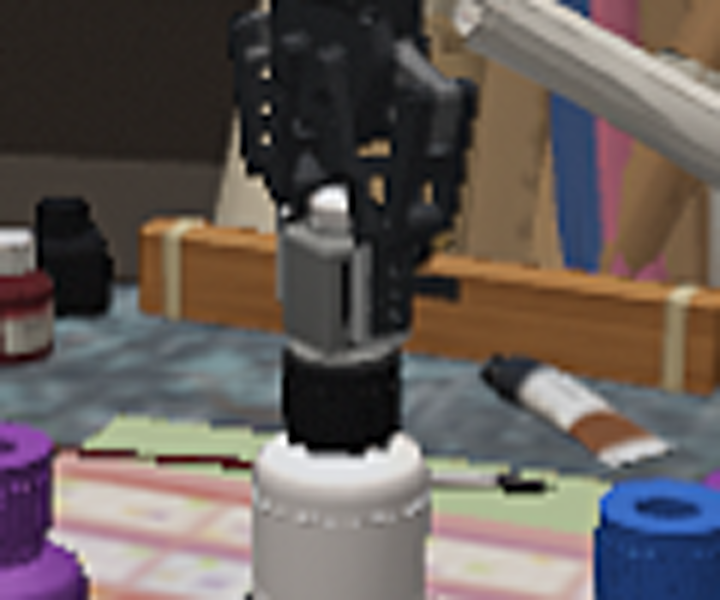

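The head is seated and the button is out. I'll open, retreat straight up and check.

Call:
drive_tool(targets="0 0 0 0 0 0 60; 0 0 0 0 0 0 70; 0 -0.1 0 0 0 0 70; 0 -0.3 0 0 0 0 70; 0 -0.5 0 0 0 0 70; 0 -0.6 0 0 0 0 70; 0 -0.6 0 0 0 0 70; 0 0 0 0 0 0 70")

```text
clock: 19.58
position: [0.4725, -0.1741, 0.2513]
eef_rot: [-0.64, 1.822, -1.831]
force: [0.1, -0.9, 0.2]
opening: 0.0697
```

Call:
drive_tool(targets="-0.5 0 -0.6 0 0 0 70; -0.5 0 -0.6 0 0 0 70; -0.5 0 -0.6 0 0 0 70; -0.5 0 -0.6 0 0 0 70; 0 0 0 0 0 0 70")

```text
clock: 20.2
position: [0.4728, 0.0167, 0.2468]
eef_rot: [-0.652, 1.827, -1.825]
force: [0.2, -0.5, 0.4]
opening: 0.0701
```

Run:
```python
from plan import *
from fit import *
st()
a=snap('side','side9');b=snap('top','top9')
for c,s in(('side',a),('top',b)):
    for t in('spray_head','ink_5','paint_tube_2','eraser'): print(c,t,[(round(float(d['conf']),2),np.round(d['bbox']).tolist()) for d in ctrl.outline_of(c,t)])
def ov(s,u,v,w,h,zs):
    f=7; im=cv2.resize(s['image'][v:v+h,u:u+w],None,fx=f,fy=f,interpolation=cv2.INTER_CUBIC)
    for z,col in zs:
        for P in HEAD[:3]:
            q=(proj(s,pose(P,.4707,-.1725,z,np.radians(39)))-[u,v]+.5)*f
            cv2.polylines(im,[cv2.convexHull(q.astype(np.int32))],True,col,1)
    return im
i1=ov(a,330,155,55,80,[(.114,(0,255,0)),(.120,(0,0,255))]);i2=ov(b,390,225,55,80,[(.114,(0,255,0))])
cv2.imwrite('pics/chk.png',np.hstack([i1,i2]))
```

```text
t 20.2 pos [0.4728 0.0167 0.2468] Ftool [ 0.22 -0.37  0.5 ] Mtool [ 0.018  0.004 -0.001] op 70.14 tilt 0.08
side spray_head [(0.96, [346.0, 174.0, 375.0, 203.0])]
side ink_5 []
side paint_tube_2 [(0.67, [272.0, 217.0, 285.0, 244.0])]
side eraser [(0.53, [352.0, 276.0, 362.0, 286.0])]
top spray_head [(0.6, [413.0, 246.0, 452.0, 284.0])]
top ink_5 [(0.74, [414.0, 264.0, 425.0, 274.0]), (0.68, [414.0, 244.0, 449.0, 283.0])]
top paint_tube_2 [(0.7, [403.0, 152.0, 458.0, 197.0])]
top eraser [(0.21, [417.0, 263.0, 426.0, 274.0])]
```

View pics/chk.png

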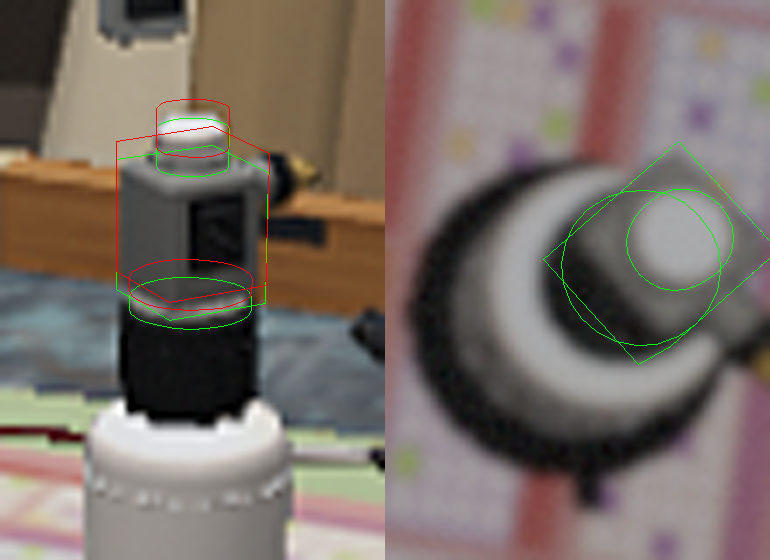

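The head appears about 3 mm higher than my predicted outline, so I'll compare the shoulder/socket gap with the original seating on the varnish jar.

Run:
```python
from fit import *
a=cv2.imread('pics/side9.png');o=cv2.imread('pics/side0.png');s4=cv2.imread('pics/side4.png')
f=lambda im,u,v,w,h,k:cv2.resize(np.clip(im[v:v+h,u:u+w].astype(float)*2,0,255).astype(np.uint8),(260,520),interpolation=cv2.INTER_CUBIC)
# scale equal object: rinse scale .49ish vs varnish .62
cv2.imwrite('pics/cmp.png',np.hstack([f(a,344,168,26,52,1),f(s4,344,168,26,52,1),f(o,322,229,33,66,1)]))
for n,im,u,r in(('now',a,(354,358),range(166,216)),('s4',s4,(354,358),range(192,216)),('orig',o,(336,340),range(228,292))):
    print(n,[(v,int(im[v,u[0]:u[1]].mean())) for v in r])
```

```text
now [(166, 145), (167, 140), (168, 140), (169, 138), (170, 128), (171, 177), (172, 235), (173, 228), (174, 207), (175, 136), (176, 123), (177, 120), (178, 99), (179, 109), (180, 147), (181, 123), (182, 87), (183, 59), (184, 53), (185, 54), (186, 54), (187, 53), (188, 55), (189, 54), (190, 54), (191, 53), (192, 53), (193, 55), (194, 62), (195, 66), (196, 64), (197, 62), (198, 72), (199, 100), (200, 96), (201, 36), (202, 22), (203, 15), (204, 16), (205, 17), (206, 17), (207, 17), (208, 18), (209, 17), (210, 17), (211, 17), (212, 16), (213, 14), (214, 0), (215, 91)]
s4 [(192, 79), (193, 75), (194, 75), (195, 70), (196, 37), (197, 34), (198, 20), (199, 14), (200, 25), (201, 35), (202, 23), (203, 16), (204, 18), (205, 17), (206, 17), (207, 18), (208, 17), (209, 17), (210, 17), (211, 16), (212, 16), (213, 15), (214, 1), (215, 91)]
orig [(228, 194), (229, 194), (230, 179), (231, 153), (232, 189), (233, 229), (234, 224), (235, 223), (236, 225), (237, 218), (238, 175), (239, 130), (240, 121), (241, 128), (242, 127), (243, 88), (244, 93), (245, 123), (246, 140), (247, 124), (248, 100), (249, 74), (250, 56), (251, 39), (252, 42), (253, 42), (254, 42), (255, 42), (256, 42), (257, 41), (258, 41), (259, 41), (260, 42), (261, 41), (262, 40), (263, 40), (264, 52), (265, 64), (266, 62), (267, 62), (268, 60), (269, 55), (270, 98), (271, 125), (272, 73), (273, 46), (274, 28), (275, 21), (276, 17), (277, 17), (278, 17), (279, 18), (280, 16), (281, 17), (282, 18), (283, 18), (284, 17), (285, 16), (286, 17), (287, 18), (288, 15), (289, 7), (290, 50), (291, 115)]
```

View pics/cmp.png

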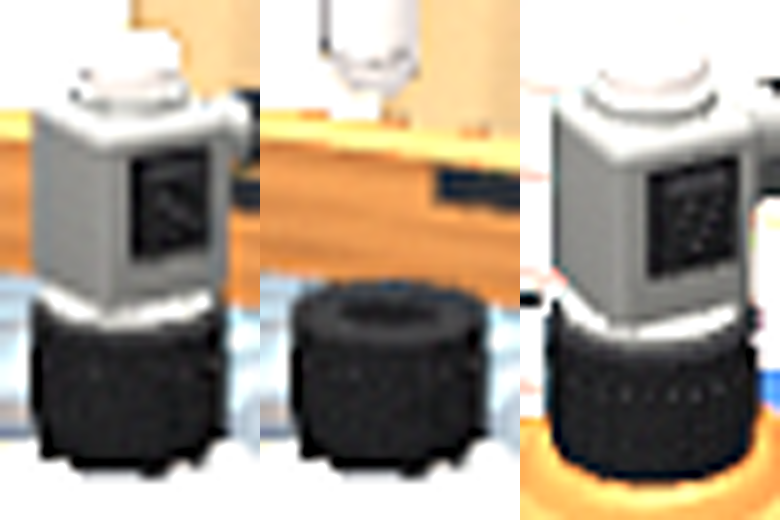

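View pics/side9.png

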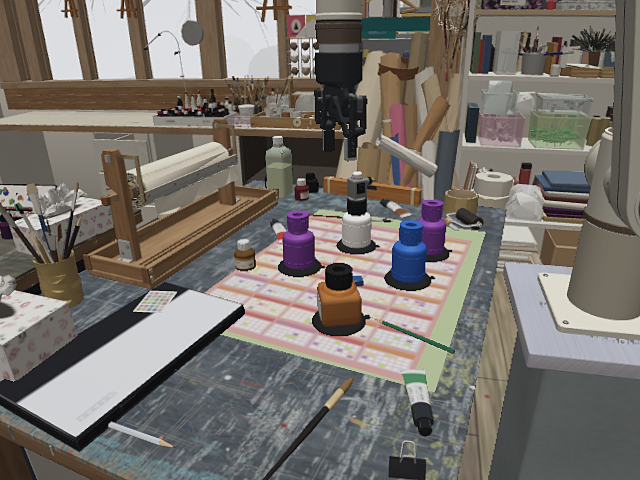

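The head stands upright on the white jar (357,185), with the shoulder-to-neck ratio the same as at the start. The ink bottle (245,255), tube (279,230) and eraser (357,281) haven't moved, and the arm is clear.

```bash
python3 -c "
from plan import *
st(); print(ctrl.sign_off())"
```

```text
t 20.7 pos [0.4735 0.0133 0.2476] Ftool [-0.08 -0.62  0.08] Mtool [-0.038 -0.021 -0.041] op 70.21 tilt 0.0
the job is handed in; nothing more can be done
None
```

I moved the spray head from the varnish jar to the white rinse jar, pressed it home so that it appears locked, and handed the job in at 20.7 s. No verdict was reported.

- **Removal:** I squeezed the button flush (33.8 mm across button and collar, 22 N grip) and drew the head straight up. No upward pull on the catch showed at the wrist.
- **Fitting:** I lowered the head into the rinse jar's bore and felt the valve spring, then the shoulder landing with the head about 114 mm above the table. Wrist force peaked at about 11 N in the readings I took. I eased the button out while keeping a slight push down, opened the fingers and backed away.
- **Last checks:**
  - The shoulder sits on the socket with the same proportions as the original seating on the varnish jar.
  - The head has not risen since I let go, and it is upright with its button facing outwards.
  - The ink bottle, paint tube and eraser are where they were, and the gripper touches nothing.
- **Not confirmed or disagreed:**
  - I did not test the lock with a tug or a press.
  - My first camera overlay put the head about 3 mm higher than the height I felt. I put this down to calibration, because the direct comparison of shoulder and socket showed no gap.
  - The network missed the ink bottle in the last side picture, but it is visible there in place.

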